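# Find the empty bay of the rack-intake station

### The job

Three of the four grey flaps on the rack-intake station have a full cassette under them and sit solid; one bay is empty and its flap rocks. With shut fingertips, press gently on one end of each flap until you find the one that rocks, then push that flap open to more than 45 degrees so the next rack can go in, and draw back. Leave the other flaps level, and do not pick up or shift anything standing around.

Things in the scene. Friction and masses are not known exactly. Their poses are not given: they have to be found in the camera images.
- station: white rack-intake station fixed to the bench, 160 (x) x 520 (y) x 100 mm high; origin at the centre of its underside, z up, x away from the robot, y along the row of four flaps, which are flush with its top. Under each flap a bay, 130 (x) x 90 (y) mm, 94 mm deep, 100 mm apart along y, walls 10 mm. A flat 55 mm end shelf at each end of the row, level with the flaps.
- flap_1 (a joint): tilt (rad) of flap 1 of 4, counted from the station's -y end (robot's right): 0 level, + far (+x) end down, - near end down. Starts within 0.02 of level, stops at 1.15 either way. Stiff pivot: a free flap moves at about 2 N on a press mark and stays where left, no spring. Over a full bay it gives at most about 3 mm at its end.
- flap_1_mid (a point): centre of the top face of flap 1, 3 mm above its pivot line (along the station's y); axes are the flap's. A grey plate 124 (x) x 84 (y) x 6 mm; blue press marks lie 42 mm either way along x. A fingertip 20 mm wide in x pushed straight down at a mark to 45 mm below level leaves a free flap at about 55 degrees; an empty bay is clear to 60 mm down.
- flap_2 (a joint): tilt (rad) of flap 2 of 4, counted from the station's -y end (robot's right): 0 level, + far (+x) end down, - near end down. Starts within 0.02 of level, stops at 1.15 either way. Stiff pivot: a free flap moves at about 2 N on a press mark and stays where left, no spring. Over a full bay it gives at most about 3 mm at its end.
- flap_2_mid (a point): centre of the top face of flap 2, 3 mm above its pivot line (along the station's y); axes are the flap's. A grey plate 124 (x) x 84 (y) x 6 mm; blue press marks lie 42 mm either way along x. A fingertip 20 mm wide in x pushed straight down at a mark to 45 mm below level leaves a free flap at about 55 degrees; an empty bay is clear to 60 mm down.
- flap_3 (a joint): tilt (rad) of flap 3 of 4, counted from the station's -y end (robot's right): 0 level, + far (+x) end down, - near end down. Starts within 0.02 of level, stops at 1.15 either way. Stiff pivot: a free flap moves at about 2 N on a press mark and stays where left, no spring. Over a full bay it gives at most about 3 mm at its end.
- flap_3_mid (a point): centre of the top face of flap 3, 3 mm above its pivot line (along the station's y); axes are the flap's. A grey plate 124 (x) x 84 (y) x 6 mm; blue press marks lie 42 mm either way along x. A fingertip 20 mm wide in x pushed straight down at a mark to 45 mm below level leaves a free flap at about 55 degrees; an empty bay is clear to 60 mm down.
- flap_4 (a joint): tilt (rad) of flap 4 of 4, counted from the station's -y end (robot's right): 0 level, + far (+x) end down, - near end down. Starts within 0.02 of level, stops at 1.15 either way. Stiff pivot: a free flap moves at about 2 N on a press mark and stays where left, no spring. Over a full bay it gives at most about 3 mm at its end.
- flap_4_mid (a point): centre of the top face of flap 4, 3 mm above its pivot line (along the station's y); axes are the flap's. A grey plate 124 (x) x 84 (y) x 6 mm; blue press marks lie 42 mm either way along x. A fingertip 20 mm wide in x pushed straight down at a mark to 45 mm below level leaves a free flap at about 55 degrees; an empty bay is clear to 60 mm down.
- cap: black round bucket cap, 48 mm across and 30 mm high, with a blue knob; stands loose on the station's left end shelf; origin at its underside. To be left alone.
- jar: yellow screw jar, 48 mm across and 36 mm high; stands loose on the station's right end shelf; origin at its underside. To be left alone.
- tube_rack: white rack 60 x 150 mm with five capped sample tubes, 122 mm high, left of the station; origin at its underside. To be left alone.
- bucket: open black rotor bucket, 84 mm across, 85 mm high, left of the station; origin at its underside. To be left alone.
- timer: flat white bench timer, 60 x 75 x 22 mm, to the right of the station's front; origin at its underside. To be left alone.
- tip_box: grey box with green lid, 87 x 122 x 65 mm, right of the station; origin at its underside. To be left alone.
- reagent: amber reagent jar, 54 mm across, 100 mm high, right of the station; origin at its underside. To be left alone.

How it is judged (in metres and radians):
At the end, for the whole second after the job is handed in: One flap stands tipped by more than 0.7 rad (40 degrees) either way and is at rest; the other three are within 0.1 rad of level ((((value of joint flap_1 above 0.7 rad or value of joint flap_1 below -0.7 rad) and velocity of joint flap_1 between -0.1 and 0.1 rad/s and value of joint flap_2 between -0.1 and 0.1 rad and value of joint flap_3 between -0.1 and 0.1 rad and value of joint flap_4 between -0.1 and 0.1 rad) or ((value of joint flap_2 above 0.7 rad or value of joint flap_2 below -0.7 rad) and velocity of joint flap_2 between -0.1 and 0.1 rad/s and value of joint flap_1 between -0.1 and 0.1 rad and value of joint flap_3 between -0.1 and 0.1 rad and value of joint flap_4 between -0.1 and 0.1 rad) or ((value of joint flap_3 above 0.7 rad or value of joint flap_3 below -0.7 rad) and velocity of joint flap_3 between -0.1 and 0.1 rad/s and value of joint flap_1 between -0.1 and 0.1 rad and value of joint flap_2 between -0.1 and 0.1 rad and value of joint flap_4 between -0.1 and 0.1 rad) or ((value of joint flap_4 above 0.7 rad or value of joint flap_4 below -0.7 rad) and velocity of joint flap_4 between -0.1 and 0.1 rad/s and value of joint flap_1 between -0.1 and 0.1 rad and value of joint flap_2 between -0.1 and 0.1 rad and value of joint flap_3 between -0.1 and 0.1 rad))); the robot touches nothing.
It fails at once if something standing around is lifted, carried or shifted by more than 20 mm (distance of any of cap, jar, tube_rack, bucket, timer, tip_box, reagent from where it was at the start of the episode above 0.02 m).
It fails at once if the station or a flap is pressed with more than 70 N (contact force between any of the fingers, the arm and station above 70 N).
It also fails if it takes over 51 s, if anything falls off the work surface, if the arm or the gripper's body presses on something with over 40 N, if the wrist force passes 120 N, or if a joint passes its speed limit or range.

### The arm

A 6-joint arm with a two-finger parallel gripper is mounted at the origin on the work surface. World frame = base frame: x ahead of the robot, y to its left, z up, the work surface at z = 0. Lengths are in m, angles in degrees, forces in N, time in s.
With the tool pointing down it reaches from about 0.35 to 0.925 m from the base axis. Payload 6.4 kg.
Tool frame: the origin (TCP) lies between the finger pads; the fingertips stand manip.nose_length ahead of it and the grasp point (between the pads) is the TCP (manip.nose_length is the distance from the TCP to the fingertips, in m); z points along the fingers, y is the direction in which the jaws open and shut (so a half turn about z gives the same grasp; the last joint's range is limited). The gripper opens to 94 mm and grips with 3 to 60 N. Pads are 16 mm wide; open, the fingers measure 119 mm over their backs; the gripper's body (75 mm by 177 mm) begins 78 mm behind the grasp point.
Start: joints at [55.915, 14.043, 89.255, -0, 76.702, -9.975], TCP at [0.266, 0.593, 0.224] pointing down, gripper open.
Joint ranges: [-179.41, 179.41], [-58.25, 129.5], [7.25, 145.43], [-54.29, 234.29], [11.92, 165.04], [-157.13, 157.13]. Speed limits (degrees/s): [147.25, 147.25, 180, 180, 180, 180].

### API

Orientations are given as [roll, pitch, yaw] about the fixed x, y, z axes, in that order (R = Rz(yaw) Ry(pitch) Rx(roll)).
In Python, from bench import manip gives the robot as it stands.
- The arm moves only by the shell command python3 -m pendant 'ROWS' [OPENING] [FORCE]. ROWS is JSON, a list that holds one entry, the list of rows, each a list of 4 numbers: the shift along the tool's x, y, z in cm, then the turn about the tool's z in rad. A call has exactly 5 rows; each row shifts and turns the pose as measured when the row begins, along the tool's axes as they then stand; what a row does not reach is not made up. A row lasts 1/8 s, in which the tool goes at most 62.5 mm and 10.7 degrees, less where a joint would pass 70% of its speed; a pose out of reach is approached as far as the arm can. A call with a gripper value outside its range is refused whole. OPENING is the gripper command: -1 is fully open, 1 is shut, values between are in proportion, set as the call begins (- or left out, the last holds). The fingers move at their own pace and stop on an object; FORCE is the grip in N (left out, the last holds). Time passes only in rows, so rows that do not move let the fingers close, or fill a call up. It gives the time, the measured TCP pose, the force and the opening at its end, in the units of the state.
- manip.sense(): the state, without advancing time (a new reading comes with each control period).
- manip.get_image(name): name is "side" or "top"; returns (picture, depth): 384x512x3 uint8, red, green, blue; 384x512 float32, m along the optical axis (not along the pixel's ray), 0 where there is no reading.
- manip.camera_info(name): a dict with "vertical_fov" (degrees; the focal length in pixels is half the picture's height over the tangent of half this angle, whatever the lens; pixels are square), "cx", "cy" (the principal point, pixels), "world_to_cam" (4x4, takes a point from world to camera coordinates). Camera axes: x right, y up, looking along -z (the intrinsics and any distortion apply to the point x, -y, -z); pixel columns grow to the right and rows downward; lengths in m; the calibration is good to about 2 mm. A picture is of the moment at which its call begins. camera_info takes no time and is no camera call.
- manip.job_done(): hands the job in, once; it reports no verdict.
The state is a dict: "time": time; "qpos": joint angles; "dq": joint speeds; "tau": joint torques, N m; "ee_pos": TCP position; "eef_rot": TCP orientation; "force": force on the tool from outside, world axes, zero at the start; "moment": the same for the moment, N m; "finger_gap": finger opening in m.
Only numpy, scipy, OpenCV 4.12 (cv2) and the standard library are available. Lean on these libraries where they do the work, as an engineer would, in place of code of your own. Each camera call takes 0.05 s, during which the arm holds its last target.

## Working session

There is one attempt and no reset: what is moved stays moved. The work goes in short steps, Python scripts to look and compute and a shell command to move; the robot and the scene stay as the last step left them, time stands still between calls to the robot, and variables do not carry over. Pictures are saved under pics/ and viewed, and the job is handed in when it is done.

```bash
ls; mkdir -p pics; python3 - <<'E'
from bench import manip
import cv2
print(manip.sense(), manip.nose_length)
for n in("side","top"):
    print(n,manip.camera_info(n))
    p,d=manip.get_image(n); cv2.imwrite(f"pics/{n}0.png",p[:,:,::-1])
    import numpy as np; np.save(f"pics/{n}0.npy",d)
E
```

```text
pics
{'time': 0.0, 'qpos': array([ 5.59123694e+01,  1.40843214e+01,  8.93250076e+01, -1.96715797e-03,
        7.67019079e+01, -9.97715810e+00]), 'dq': array([-0.00700318, -0.05224221,  0.02245676, -0.02947003,  0.03263149,
        0.00072033]), 'tau': array([ 2.11389756e-04, -4.15830624e+01, -3.14607453e+01,  6.84954249e-02,
        3.32137384e-02, -1.16369861e-04]), 'ee_pos': array([0.26522023, 0.59280162, 0.22334217]), 'eef_rot': array([-1.79890114e+02, -1.73878124e-02,  1.55889965e+02]), 'force': array([-0.3378514 ,  0.52594064,  0.4564385 ]), 'moment': array([ 0.02823967, -0.03905516,  0.01835158]), 'finger_gap': 0.09386812926205305} 0.019
side {'vertical_fov': 57.349938339170144, 'cx': 265.87779161436254, 'cy': 186.11570141479228, 'world_to_cam': array([[ 0.99861598, -0.0520019 ,  0.00786932, -0.49542415],
       [ 0.02284989,  0.56373838,  0.82563728, -0.07635501],
       [-0.04737094, -0.82431477,  0.56414639, -1.16695689],
       [ 0.        ,  0.        ,  0.        ,  1.        ]])}
top {'vertical_fov': 53.06563286733189, 'cx': 252.93742044145094, 'cy': 191.77394522452187, 'world_to_cam': array([[-0.01687943, -0.99945548, -0.02835188,  0.01484802],
       [ 0.98442395, -0.02157516,  0.17448211, -0.50573767],
       [-0.1749988 , -0.02496511,  0.98425208, -1.11118823],
       [ 0.        ,  0.        ,  0.        ,  1.        ]])}
```

View pics/top0.png

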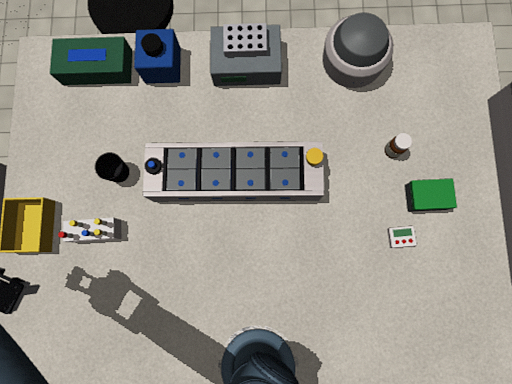

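View pics/side0.png

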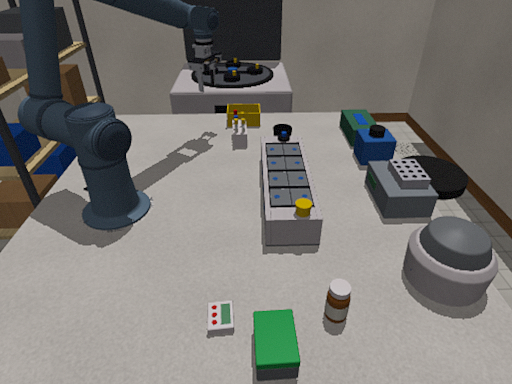

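The top view shows the station with four flaps at x≈165–302 px, y≈147–190 px, and blue marks in two rows at y≈155 and 183. The cap is on the left shelf at (153,165) and the jar on the right at (314,156). Next I'll measure the marks.

```bash
cat > h.py <<'E'
import numpy as np, cv2
from bench import manip
def world(n,u,v,z=None,d=None):
    c=manip.camera_info(n); f=192/np.tan(np.radians(c['vertical_fov']/2)); W=np.linalg.inv(c['world_to_cam'])
    r=np.array([(u-c['cx'])/f,-(v-c['cy'])/f,-1.])
    R,o=W[:3,:3],W[:3,3]
    s=d if z is None else (z-o[2])/(R@r)[2]
    return o+s*(R@r)
E
python3 - <<'E'
from h import *
for n,box in(("top",(140,140,330,205)),("side",(255,135,320,215))):
    im=cv2.imread(f"pics/{n}0.png"); d=np.load(f"pics/{n}0.npy")
    h=cv2.cvtColor(im,cv2.COLOR_BGR2HSV)
    m=cv2.inRange(h,(105,110,60),(130,255,255)); x0,y0,x1,y1=box
    k=np.zeros_like(m);k[y0:y1,x0:x1]=m[y0:y1,x0:x1]
    N,l,s,c=cv2.connectedComponentsWithStats(k)
    print(n)
    for i in range(1,N):
        if s[i,4]<6: continue
        u,v=c[i]; dd=d[int(round(v)),int(round(u))]
        print(c[i].round(1),s[i,4],world(n,u,v,.1).round(4),world(n,u,v,d=dd).round(4))
    x0,y0,x1,y1=box
    cv2.imwrite(f"pics/{n}0c.png",cv2.resize(im[y0-10:y1+10,x0-10:x1+10],None,fx=3.7,fy=3.7,interpolation=2))
E
```

```text
top
[249.9 153.8] 25 [0.6085 0.0105 0.1   ] [0.6085 0.0105 0.1003]
[284.3 153.6] 29 [ 0.6067 -0.0893  0.1   ] [ 0.6064 -0.0892  0.1012]
[181.5 154.5] 30 [0.6114 0.2108 0.1   ] [0.6117 0.211  0.0991]
[215.5 154.2] 28 [0.6098 0.111  0.1   ] [0.6098 0.1111 0.0999]
[150.7 163.9] 45 [0.5854 0.3008 0.1   ] [0.5767 0.2908 0.1333]
[284.7 181.9] 29 [ 0.5228 -0.0879  0.1   ] [ 0.5234 -0.088   0.0974]
[180.6 182.7] 29 [0.5272 0.2121 0.1   ] [0.5275 0.2125 0.0985]
[215.3 182.4] 29 [0.5258 0.1117 0.1   ] [0.5262 0.1119 0.0982]
[249.8 182.3] 30 [0.5238 0.0122 0.1   ] [0.524  0.0122 0.0992]
side
[283.5 135.5] 8 [0.5829 0.325  0.1   ] [0.5787 0.287  0.1187]
[271.5 148.5] 8 [0.5277 0.2175 0.1   ] [0.5282 0.2236 0.0967]
[294.  148.6] 8 [0.612  0.2134 0.1   ] [0.6119 0.2127 0.1004]
[273.  162.4] 11 [0.5263 0.1153 0.1   ] [0.5262 0.1142 0.1006]
[297.  162.2] 9 [0.6106 0.1131 0.1   ] [0.6103 0.1112 0.1011]
[274.7 178. ] 13 [0.5249 0.0148 0.1   ] [0.5249 0.0145 0.1002]
[300.2 177.6] 9 [0.6088 0.0141 0.1   ] [0.6081 0.0099 0.1027]
[276.5 196. ] 14 [ 0.5231 -0.0854  0.1   ] [ 0.5232 -0.0851  0.0998]
[304.2 195.4] 15 [ 0.6077 -0.0858  0.1   ] [ 0.6075 -0.0867  0.1007]
```

View pics/top0c.png

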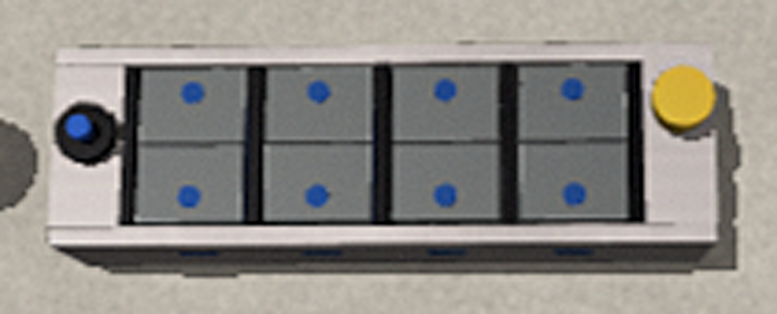

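The near marks agree between the two cameras: flap 1 (0.523,-0.087), flap 2 (0.524,0.013), flap 3 (0.526,0.113) and flap 4 (0.5275,0.213). They are 100 mm apart, 84 mm from the far row, and at z≈0.1, all as expected. Now I'll shut the fingers and square the tool with the station.

```bash
python3 -m pendant '[[[0,0,0,-0.14],[0,0,0,-0.14],[0,0,0,-0.14],[0,0,0,0],[0,0,0,0]]]' 1 20
```

```text
time: 0.72
ee_pos: [0.2644, 0.5916, 0.2205]
eef_rot: [-179.7, -0.2, -179.5]
force: [-0.2, -0.7, -0.3]
finger_gap: 0.0477
```

```bash
python3 -m pendant '[[[-3.3,-4.7,0,0],[-3.3,-4.7,0,0],[-3.3,-4.7,0,0],[-3.3,-4.7,0,0],[-3.3,-4.7,0,0]]]'
```

```text
time: 1.35
ee_pos: [0.4334, 0.354, 0.2211]
eef_rot: [-179.7, -0.2, -179.5]
force: [0.5, 0.9, -0.0]
finger_gap: 0.001
```

```bash
python3 -m pendant '[[[-3.1,-4.7,0,0],[-3.1,-4.7,0,0],[-3.1,-4.5,0,0],[0,0,0,0],[0,0,0,0]]]'; python3 -c "
from bench import manip
print(manip.sense())"
```

```text
time: 1.98
ee_pos: [0.5312, 0.208, 0.2219]
eef_rot: [-179.8, -0.1, 179.7]
force: [-0.4, -0.9, 0.6]
finger_gap: 0.0006
{'time': 1.975, 'qpos': array([ 10.09568052,   3.68501438, 101.13200147,  -0.21604594,
        75.29973247, -79.54694703]), 'dq': array([-0.95682558,  0.15639198, -0.20298221, -0.31814323, -0.17062813,
        0.21582913]), 'tau': array([-8.34004171e-01, -3.36731708e+01, -3.13125086e+01, -3.90495616e-02,
        6.86901365e-02, -1.06015307e-02]), 'ee_pos': array([0.53117344, 0.20797892, 0.22193978]), 'eef_rot': array([-1.79773404e+02, -7.70152853e-02,  1.79697513e+02]), 'force': array([-0.42679876, -0.91380262,  0.57701676]), 'moment': array([ 0.00585673, -0.01032773,  0.02462195]), 'finger_gap': 0.0006131134209778831}
```

```bash
python3 -m pendant '[[[0.3,0.4,3,0],[0,0,3,0],[0,0,2,0],[0,0,0.8,0],[0,0,0,0]]]'
```

```text
time: 2.6
ee_pos: [0.5252, 0.2181, 0.1328]
eef_rot: [-179.8, 0.0, -179.9]
force: [0.2, -0.5, 0.7]
finger_gap: 0.0005
```

```bash
python3 -m pendant '[[[0,0,0.5,0],[0,0,0.5,0],[0,0,0.2,0],[0,0,0.2,0],[0,0,0.2,0]]]'
```

```text
time: 3.22
ee_pos: [0.5267, 0.2189, 0.1187]
eef_rot: [-179.9, 0.3, -179.9]
force: [-2.0, 0.8, 2.9]
finger_gap: 0.0005
```

```bash
python3 -m pendant '[[[0,0,0.2,0],[0,0,0.2,0],[0,0,0.2,0],[0,0,0.2,0],[0,0,0.2,0]]]'
```

```text
time: 3.85
ee_pos: [0.5268, 0.219, 0.1178]
eef_rot: [-179.8, 0.0, -179.9]
force: [-5.2, -1.4, 11.8]
finger_gap: 0.0003
```

Flap 4 pushes back with 12 N and no travel, so it is solid. On to flap 3.

```bash
python3 -m pendant '[[[0,0,-2,0],[0,-3,0,0],[0,-4,0,0],[0,-3.3,0,0],[0,0,0,0]]]'; python3 -m pendant '[[[0,0,0.5,0],[0,0,0.5,0],[0,0,0.5,0],[0,0,0.2,0],[0,0,0.2,0]]]'
```

```text
time: 4.47
ee_pos: [0.5281, 0.1137, 0.1395]
eef_rot: [-179.8, 0.2, -179.8]
force: [0.3, 0.6, -0.8]
finger_gap: 0.0005
time: 5.1
ee_pos: [0.5278, 0.1165, 0.1187]
eef_rot: [-179.8, 0.2, -179.6]
force: [-1.0, 0.2, 3.0]
finger_gap: 0.0005
```

```bash
python3 -m pendant '[[[0,0,0.2,0],[0,0,0.2,0],[0,0,0.2,0],[0,0,0.2,0],[0,0,0.2,0]]]'
```

```text
time: 5.72
ee_pos: [0.528, 0.1166, 0.1179]
eef_rot: [-179.7, -0.1, -179.5]
force: [-7.6, 0.0, 13.4]
finger_gap: 0.0001
```

Flap 3 is solid as well. Next is flap 2.

```bash
python3 -m pendant '[[[0,0,-2,0],[0,-3,0,0],[0,-4,0,0],[0.2,-3.3,0,0],[0,0,0,0]]]'; python3 -m pendant '[[[0,0,0.5,0],[0,0,0.5,0],[0,0,0.5,0],[0,0,0.2,0],[0,0,0.2,0]]]'
```

```text
time: 6.35
ee_pos: [0.528, 0.0116, 0.1402]
eef_rot: [-179.7, 0.1, -179.4]
force: [-0.1, 0.5, 0.1]
finger_gap: 0.0004
time: 6.98
ee_pos: [0.5277, 0.0147, 0.1193]
eef_rot: [-179.8, 0.0, -179.2]
force: [0.6, -1.0, -0.2]
finger_gap: 0.0003
```

```bash
python3 -m pendant '[[[0,0,0.2,0],[0,0,0.2,0],[0,0,0.2,0],[0,0,0.2,0],[0,0,0.2,0]]]'
```

```text
time: 7.6
ee_pos: [0.5281, 0.0147, 0.1099]
eef_rot: [-179.8, 0.1, -179.2]
force: [0.3, 0.5, 2.7]
finger_gap: 0.0004
```

Flap 2 gives: the tip is 9 mm below level at only 2.7 N. I'll push it open.

```bash
python3 -m pendant '[[[0.1,0,0.8,0],[0.1,0,0.8,0],[0,0,0.8,0],[0,0,0.8,0],[0,0,0.6,0]]]'
```

```text
time: 8.22
ee_pos: [0.5266, 0.0142, 0.0693]
eef_rot: [-179.7, 0.2, -179.2]
force: [-1.0, 0.5, 1.9]
finger_gap: 0.0005
```

```bash
python3 -m pendant '[[[0,0,-2,0],[0,0,-4,0],[0,0,-4,0],[0,0,-4,0],[0,0,0,0]]]'; python3 -m pendant '[[[4,0,0,0],[5,0,0,0],[0,0,0,0],[0,0,0,0],[0,0,0,0]]]'
python3 - <<'E'
from h import *
a=[]
for n,b in(("top",(130,130,340,210)),("side",(240,110,330,250))):
    p,d=manip.get_image(n); np.save(f"pics/{n}1.npy",d); cv2.imwrite(f"pics/{n}1.png",p[:,:,::-1])
    x0,y0,x1,y1=b; a.append(cv2.resize(p[y0:y1,x0:x1,::-1],None,fx=3.5,fy=3.5,interpolation=2))
cv2.imwrite("pics/t1c.png",a[0]);cv2.imwrite("pics/s1c.png",a[1])
E
```

```text
time: 8.85
ee_pos: [0.5234, 0.0152, 0.2068]
eef_rot: [-179.9, -0.4, -179.2]
force: [-0.6, 1.0, 0.1]
finger_gap: 0.0007
time: 9.48
ee_pos: [0.4291, 0.0145, 0.2]
eef_rot: [-180.0, -1.0, -179.2]
force: [-0.8, 1.5, -0.5]
finger_gap: 0.0004
```

View pics/t1c.png

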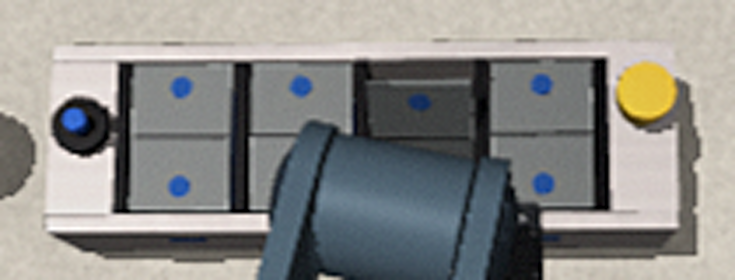

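View pics/s1c.png

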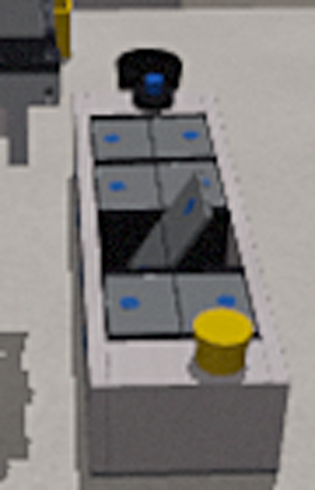

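Flap 2 now stands steeply, with its near end down, and the others look level. I'll measure the tilts from depth.

```bash
python3 - <<'E'
from h import *
d=np.load("pics/top1.npy")
for u,vs in((249,range(154,170,2)),(181,(151,155,160,174,183)),(284,(151,155,160,174,183)),(215,(151,155,160))):
    P=np.array([world("top",u,v,d=d[v,u]) for v in vs]); print(P.round(4).tolist() if u==249 else "", u,np.degrees(np.arctan(np.polyfit(P[:,0],P[:,2],1)[0])))
d=np.load("pics/side1.npy")
print(world("side",294,168.6,d=d[169,294]),world("top",249.7,159.1,d=np.load("pics/top1.npy")[159,250]))
s=manip.sense();print(s['time'],np.abs(s['dq']).max())
for n,b in (("a",0),):
  x=cv2.imread("pics/side0.png").astype(int);y=cv2.imread("pics/side1.png").astype(int)
  cv2.imwrite("pics/diff.png",np.abs(x-y).clip(0,255).astype(np.uint8)*2)
E
```

```text
[[0.5938, 0.0115, 0.1504], [0.59, 0.0118, 0.1436], [0.5857, 0.0121, 0.1381], [0.5815, 0.0124, 0.1321], [0.5787, 0.0129, 0.1206], [0.5736, 0.0131, 0.1177], [0.5699, 0.0135, 0.1088], [0.5664, 0.0139, 0.0992]] 249 61.10628884283229
 181 1.32356629366715
 284 -0.9959050507062289
 215 4.1695930153034695
[0.58545865 0.00757325 0.13894278] [0.58336824 0.01028498 0.1347874 ]
9.575 0.38975629862631744
```

View pics/side1.png

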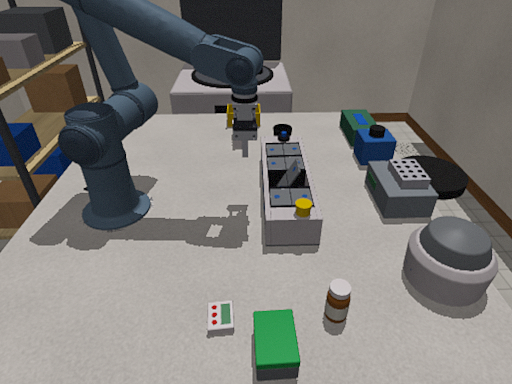

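```bash
python3 - <<'E'
from h import *
from scipy.stats import linregress
for t in("0","1"):
  d=np.load(f"pics/side{t}.npy")
  for v in (148,160,196):
    P=np.array([world("side",u,w,d=d[w,u]) for w in(v-1,v,v+1) for u in range(270,296)])
    P=P[(abs(P[:,0]-.568)<.055)]
    print(t,v,len(P),np.degrees(np.arctan(linregress(P[:,0],P[:,2]).slope)).round(2))
E
```

```text
0 148 78 -0.81
0 160 77 0.02
0 196 66 -0.7
1 148 78 1.75
1 160 77 9.87
1 196 66 -0.08
```

```bash
python3 - <<'E'
from h import *
from scipy.stats import linregress
for t in("0","1"):
  d=np.load(f"pics/side{t}.npy")
  P=np.array([world("side",u,w,d=d[w,u]) for w in range(157,163) for u in range(270,290)])
  P=P[abs(P[:,2]-.1)<.012]
  print(t,len(P),np.degrees(np.arctan(linregress(P[:,0],P[:,2]).slope)).round(2),P[:,0].min(),P[:,0].max())
E
```

```text
0 119 -0.06 0.5162717436077079 0.5860007010548777
1 119 1.55 0.5162469956485083 0.5861421443525827
```

Away from the raised flap 2, flap 3 reads 1.6°, so it is level. I'll hand in.

```bash
python3 -c "
from bench import manip
print(manip.job_done())"
```

```text
the job is handed in; nothing more can be done
None
```

Flap 2 is the empty bay. I pushed it open to about 60° (1.05 rad, near end down), drew the arm back, and handed the job in at about 9.6 s; no verdict is reported.

- **Finding it:** With shut fingertips I pressed the near marks of flaps 4, 3 and 2 in turn. Flaps 4 and 3 pushed back with 12–13 N and hardly moved. Flap 2 went down about 9 mm at 2.7 N, so I did not press flap 1.
- **Opening it:** I pushed flap 2 to about 50 mm below level. The arm then rose straight up and drew back, so nothing was being touched.
- **Last checks:** From depth, flap 2 is at about 61°, and flaps 1, 3 and 4 are within about 2° of level.
- **Readings that disagreed:** For flap 3, the top view gave 4.2°, but from only three noisy points. A first side-view reading of 9.9° picked up flap 2's raised end. Measured again away from that end, it read 1.6°.
- **Things standing around:** In the last pictures the cap, jar, timer, tip box and reagent look where they were. The arm never came down near the tube rack or bucket, but I did not measure any of these positions.

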